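Turn an enclosure cover outside-up at the turnover ramp

TASK

The white enclosure cover on the wooden riser lies hollow side up. Turn it over at the turnover ramp: hold it level with about a third of its length lying on the ramp's steel crest and the rest sticking out over the tray, let it rest gently on the crest while you still hold it, then let go so that it tips over the crest by itself, flips and lands flat in the tray with its smooth outside up. Leave the copper sleeve, the cup, the parts box and the coil former where they stand.

Things in the scene. Friction and masses are not known exactly. Their poses are not given: they have to be found in the camera images.
- cover_mid (a point): Centre (half-way up) of the loose white plastic cover, a shallow pan 120 mm long (x) by 64 mm wide (y) by 14 mm high, 0.06 to 0.13 kg: 5 mm floor, rim 6 mm wide and 9 mm high round its hollow side. Its z axis points out of the hollow side: up at the start, down when done. Both ends are alike. It starts centred on the riser within 6 mm, long axes together, overhanging all round
- riser: fixed wooden block, 70 mm (x) by 44 mm (y) by 40 mm high, that the cover starts on; origin at the centre of its underside on the bench
- station: Fixed turnover station. Origin on the bench below the tray-side edge of the crest, half-way along it; x points level from the crest out over the tray, y along the crest. The crest is a level steel bar, 52 mm long (narrower than the cover, so fingers pass either side), x -12 to 0, the top of a steel ramp falling at 43 degrees on the -x side. Below it, an apron at x = -12 mm, then an upright at x = -22 mm
- crest_low (a point): Point on the crest's tray-side edge line, half-way along, at the crest's lowest setting, 155 mm above the bench. The true crest top was set by hand 0 to 25 mm above this point; it is not reported: find it by touch. It is clamped and bears 80 N. Axes as the station's
- tray_mid (a point): Middle of the tray's aluminium floor, 10 mm above the bench, 95 mm in x from the crest edge. Inside, the tray runs in x from 22 mm behind to 209 mm beyond the crest edge and to 77 mm either side of this point; three plywood walls, tops 35 mm above the bench. A cover let go at rest with its middle 12 to 28 mm beyond the crest edge flips; farther out it may end leaning, nearer it stays
- sleeve: bystander: loose upright copper sleeve, 76 mm diameter, 105 mm high; origin at the centre of its underside
- cup: bystander: loose white cup, 74 mm diameter, 85 mm high; origin at the centre of its underside
- partsbox: bystander: loose grey open parts box with four compartments, 100 by 70 mm, 35 mm high; origin at the centre of its underside
- former: bystander: loose flat white coil-former ring, 96 mm diameter, 22 mm high; origin at the centre of its underside
Not all that is in view belongs to the job. Leave any purple look-alike of the part that bears cover_mid alone.

How it is judged:
By the outcome, as a careful person would: the job done as asked, in the order asked, and still so for the second after the job is handed in, with the robot touching nothing.
It also fails if it takes over 38 s, if anything falls off the work surface, if the arm or the gripper's body presses on something with over 40 N, if the wrist force passes 120 N, or if a joint passes its speed limit or range.

ROBOT

A 6-joint arm with a two-finger parallel gripper is mounted at the origin on the work surface. World frame = base frame: x ahead of the robot, y to its left, z up, the work surface at z = 0. Lengths are in mm, angles in degrees, forces in N, time in s.
With the tool pointing down it reaches from about 350 to 850 mm from the base axis. Payload 8.1 kg.
Tool frame: the origin (TCP) lies midway between the tips of the shut fingers; the grasp point (between the pads) lies 19 mm behind it; z points along the fingers, y is the direction in which the jaws open and shut (so a half turn about z gives the same grasp; the last joint's range is limited). The gripper opens to 85 mm and grips with 20 to 120 N. Pads are 22 mm wide; open, the fingers measure 114 mm over their backs; the gripper's body (76 mm by 85 mm) begins 54 mm behind the grasp point. The pads swing forward as they close: fully open they stand 13 mm farther back than shut.
Start: joints at [65.352, 7.471, 85.268, -0, 87.261, -4.893], TCP at [202.784, 564.698, 231.292] pointing down, gripper open.
Joint ranges: [-169.43, 169.43], [-51.17, 129.36], [1.28, 143.12], [-76.62, 256.62], [0, 156.53], [-152.29, 152.29]. Speed limits (degrees/s): [136.94, 136.94, 159.86, 180, 180, 180].

INTERFACE

Orientations are given as [roll, pitch, yaw] about the fixed x, y, z axes, in that order (R = Rz(yaw) Ry(pitch) Rx(roll)).
In Python, from bench import r gives the robot as it stands.
- The arm moves only by the tool carry_out, never from a script. Its argument "increments" is a list of rows, each a list of 3 entries, a list of its own where there are three numbers: the shift along the tool's x, y, z in m, then the turn, a rotation vector about the tool's x, y, z in rad, then the closure, from 0 (fully open) to 1 (shut). A call has 1 to 12 rows; each row shifts and turns the pose as measured when the row begins, along the tool's axes as they then stand; what a row does not reach is not made up. A row lasts 1/10 s, in which the tool goes at most 50 mm and 8.59 degrees, less where a joint would pass 70% of its speed; a pose out of reach is approached as far as the arm can. A call with a gripper value outside its range is refused whole. The fingers move at their own pace and stop on an object; "newtons" is the grip in N (left out, the last holds). Time passes only in rows, so rows that do not move let the fingers close. It gives the time, the measured TCP pose, the force and the opening at its end, in the units of the state.
- r.sense(): the state, without advancing time (a new reading comes with each control period).
- r.snapshot(name): name is "scene" or "top" or "wrist"; returns a dict with "image" (400x640x3 uint8, blue, green, red), "vertical_fov" (degrees; the focal length in pixels is half the picture's height over the tangent of half this angle, whatever the lens; pixels are square), "cx", "cy" (the principal point, pixels), "k1" (the pictures are not rectified: a ray, as slopes to the right and down, at radius r is drawn at 1 + k1 r^2 times it, then the intrinsics apply), "rvec" (rotation vector, rad) and "tvec" (3), from world to camera coordinates, as OpenCV has them. Camera axes: x right, y down, z forward; pixel columns grow to the right and rows downward; lengths in mm; the calibration is good to about 2 mm. A picture is of the moment at which its call begins. There is no depth.
- r.hand_in(): hands the job in, once; it reports no verdict.
The state is a dict: "time": time; "joint_pos": joint angles; "qd": joint speeds; "joint_efforts": joint torques, N m; "tool_pos": TCP position; "tcp_rot": TCP orientation; "ft_force": force on the tool from outside, world axes, zero at the start; "wrist_torque": the same for the moment, N m; "finger_gap": finger opening in mm.
Only numpy, scipy, OpenCV 4.12 (cv2) and the standard library are available. Lean on these libraries where they do the work, as an engineer would, in place of code of your own. Each camera call takes 0.05 s, during which the arm holds its last target.

## Working session

There is one attempt and no reset: what is moved stays moved. The work goes in short steps, Python scripts to look and compute and a tool call to move; the robot and the scene stay as the last step left them, time stands still between calls to the robot, and variables do not carry over. Pictures are saved under pics/ and viewed, and the job is handed in when it is done.

Besides the shell and the picture viewer there is one more tool, called as name(argument=value, ...) on one line, values as JSON. carry_out: Moves the arm, as the interface text tells. Its arguments: {"type":"object","properties":{"increments":{"type":"array"},"newtons":{"type":"number"}},"required":["increments"]}

```bash
mkdir -p pics; ls; cat > h.py <<'E'
import numpy as np, cv2, pickle
from bench import r
def snap(n,fn):
    s=r.snapshot(n); cv2.imwrite('pics/'+fn+'.png',s['image']); pickle.dump(s,open('pics/'+fn+'.pkl','wb')); return s
def load(fn): return pickle.load(open('pics/'+fn+'.pkl','rb'))
def cam(s):
    h=s['image'].shape[0]; f=h/2/np.tan(np.radians(s['vertical_fov']/2))
    K=np.array([[f,0,s['cx']],[0,f,s['cy']],[0,0,1.]]); D=np.array([s['k1'],0,0,0,0.])
    R,_=cv2.Rodrigues(np.array(s['rvec'],float)); return K,D,R,np.array(s['tvec'],float).reshape(3)
def ray(s,uv):
    K,D,R,t=cam(s); p=cv2.undistortPoints(np.array(uv,float).reshape(-1,1,2),K,D).reshape(-1,2)
    d=np.c_[p,np.ones(len(p))]@R; return -R.T@t,d
def onz(s,uv,z):
    c,d=ray(s,uv); k=(z-c[2])/d[:,2]; return c+k[:,None]*d
def proj(s,P):
    K,D,R,t=cam(s); return cv2.projectPoints(np.array(P,float).reshape(-1,1,3),np.array(s['rvec'],float),t,K,D)[0].reshape(-1,2)
E
python3 - <<'E'
from h import *
for n in ("scene","top","wrist"):
    s=snap(n,n+'0'); print(n,{k:v for k,v in s.items() if k!='image'})
print(r.sense())
E
```

```text
pics
scene {'vertical_fov': 43.083684874326394, 'cx': 316.1438973933713, 'cy': 201.00732391053612, 'k1': -0.029893146876648423, 'rvec': array([ 2.24341767,  0.96641776, -0.37374706]), 'tvec': array([-377.42381748, -208.958532  , 1775.10205902])}
top {'vertical_fov': 51.10017263495276, 'cx': 319.21436352207036, 'cy': 202.97959377719133, 'k1': -0.064102178586502, 'rvec': array([ 2.21637857, -2.15946071,  0.0559688 ]), 'tvec': array([  -5.25001883,  554.80213124, 1452.4330166 ])}
wrist {'vertical_fov': 71.62187426385297, 'cx': 322.838878194993, 'cy': 198.12208619309757, 'k1': -0.016674618309674427, 'rvec': array([-2.37370293, -1.66934195, -0.23635017]), 'tvec': array([-600.0029961 ,  -34.13967865,  377.68143747])}
{'time': 0.15, 'joint_pos': array([ 6.53512802e+01,  7.50796403e+00,  8.53135839e+01, -1.84082342e-04,
        8.72601766e+01, -4.89047008e+00]), 'qd': array([ 0.01684777, -0.12914514, -0.22622533, -0.00518238, -0.02977103,
        0.06534111]), 'joint_efforts': array([ 7.41366730e-04, -5.70067692e+01, -5.01152372e+01, -2.35306952e-04,
        9.77159390e-03,  1.25613733e-04]), 'tool_pos': array([202.61615255, 564.32281263, 230.46931112]), 'tcp_rot': array([-1.79918557e+02, -6.78392524e-03,  1.60241754e+02]), 'ft_force': array([-0.37409235, -0.45942593,  0.2923473 ]), 'wrist_torque': array([-0.00125208, -0.02372449, -0.00060662]), 'finger_gap': 85.69331663006699}
```

View pics/scene0.png

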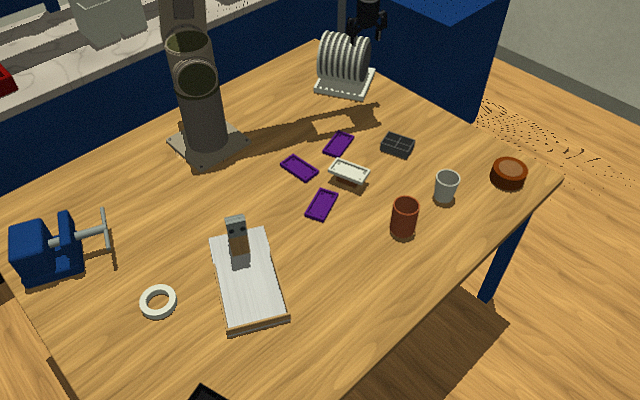

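View pics/top0.png

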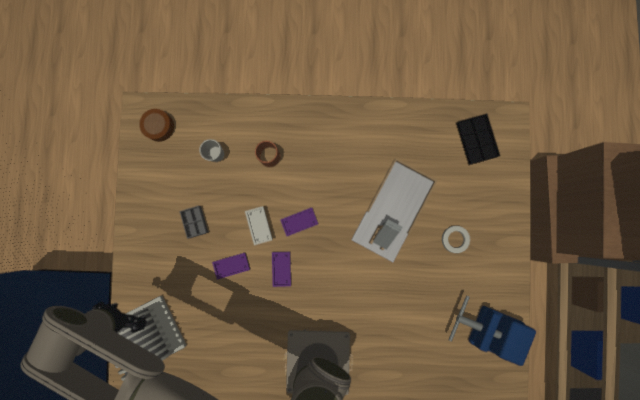

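View pics/wrist0.png

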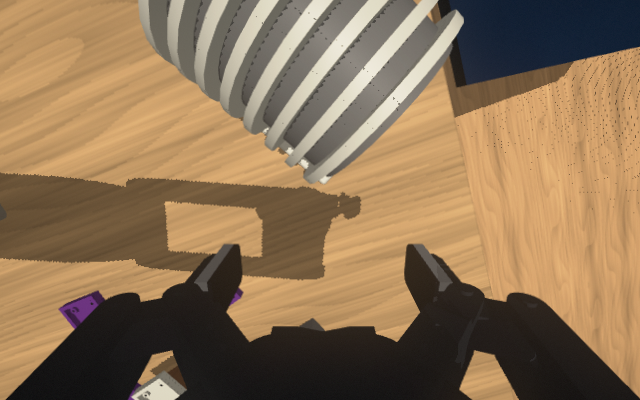

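The top view shows the white cover at (258,225), three purple look-alikes at (299,221), (282,268) and (231,265), and the tray with its crest post at about (387,232). In the scene view the white cover is at (349,172), raised on the riser. The white one matches the description. I'll confirm it in enlarged crops.

```bash
python3 - <<'E'
from h import *
s=load('top0');im=s['image']
a=cv2.resize(im[150:270,210:450],None,fx=3.3,fy=3.3,interpolation=cv2.INTER_CUBIC)
cv2.imwrite('pics/c1.png',a)
s2=load('scene0')
a=cv2.resize(s2['image'][120:340,200:400],None,fx=2.7,fy=2.7,interpolation=cv2.INTER_CUBIC)
cv2.imwrite('pics/c2.png',a)
hsv=cv2.cvtColor(im,cv2.COLOR_BGR2HSV)
m=((hsv[...,1]<60)&(hsv[...,2]>120)).astype(np.uint8)
n,l,st,c=cv2.connectedComponentsWithStats(m)
for i in range(1,n):
    if st[i,4]>60: 
        ct=cv2.findContours((l==i).astype(np.uint8),0,2)[0][0]
        rr=cv2.minAreaRect(ct); print(st[i],rr)
        b=cv2.boxPoints(rr)
        for z in (10,35,54): print(z,onz(s,b,z)[:,:2].round(1).tolist())
E
```

```text
[210 146  10  14 100] ((214.5, 152.5), (13.0, 9.0), 90.0)
10 [[749.3, 405.5], [750.0, 373.0], [703.1, 370.9], [702.4, 403.4]]
35 [[744.6, 398.6], [745.2, 366.6], [699.1, 364.6], [698.4, 396.5]]
54 [[740.9, 393.3], [741.6, 361.7], [696.1, 359.7], [695.4, 391.2]]
[ 352  162   81  100 3420] ((392.74566650390625, 211.16436767578125), (47.82353210449219, 90.05882263183594), 28.07248878479004)
10 [[429.1, -103.7], [714.1, -248.2], [637.8, -399.6], [354.2, -253.4]]
35 [[429.8, -102.0], [709.9, -244.0], [634.9, -392.9], [356.1, -249.2]]
54 [[430.3, -100.7], [706.8, -240.9], [632.8, -387.7], [357.6, -246.0]]
[245 206  27  39 656] ((258.0127258300781, 225.35855102539062), (35.40179443359375, 18.84771728515625), 74.57783508300781)
10 [[520.6, 273.4], [540.0, 209.6], [420.8, 172.4], [401.5, 235.9]]
35 [[519.7, 268.7], [538.8, 206.0], [421.6, 169.4], [402.6, 231.8]]
54 [[519.1, 265.1], [537.9, 203.2], [422.3, 167.2], [403.5, 228.8]]
[443 226  27  27 349] ((456.0, 239.0), (26.0, 26.0), 90.0)
10 [[485.1, -429.5], [487.3, -522.4], [395.7, -523.2], [393.7, -430.6]]
35 [[484.8, -422.2], [487.0, -513.5], [396.9, -514.4], [395.0, -423.3]]
54 [[484.6, -416.7], [486.7, -506.8], [397.9, -507.7], [395.9, -417.8]]
[128 297  34  17 123] ((143.97415161132812, 305.4396667480469), (5.252258777618408, 35.32143783569336), 66.80140686035156)
10 [[157.3, 682.2], [211.1, 566.0], [194.4, 557.9], [140.5, 674.0]]
35 [[162.5, 670.5], [215.5, 556.3], [199.1, 548.4], [146.1, 662.5]]
54 [[166.6, 661.7], [218.8, 549.0], [202.6, 541.1], [150.4, 653.7]]
```

View pics/c1.png

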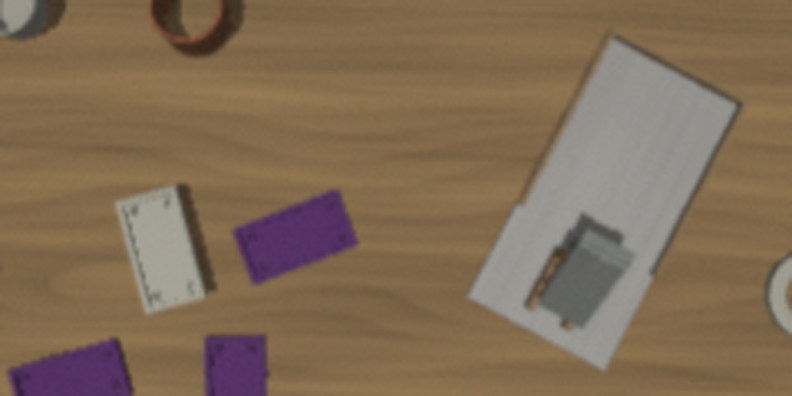

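View pics/c2.png

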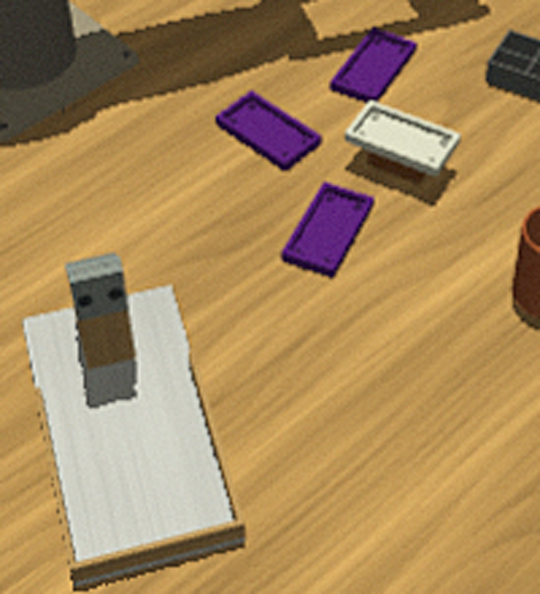

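The crops confirm it: the white cover stands raised on the riser, hollow side up, with screw marks inside, and the purple ones lie on the bench. Next I'll look closely at the station.

```bash
python3 - <<'E'
from h import *
s=load('top0')
a=cv2.resize(s['image'][155:270,345:445],None,fx=5,fy=5,interpolation=cv2.INTER_CUBIC)
cv2.imwrite('pics/c3.png',a)
s2=load('scene0')
a=cv2.resize(s2['image'][205:285,200:270],None,fx=7,fy=7,interpolation=cv2.INTER_CUBIC)
cv2.imwrite('pics/c4.png',a)
E
```

```text
(no output)
```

View pics/c3.png

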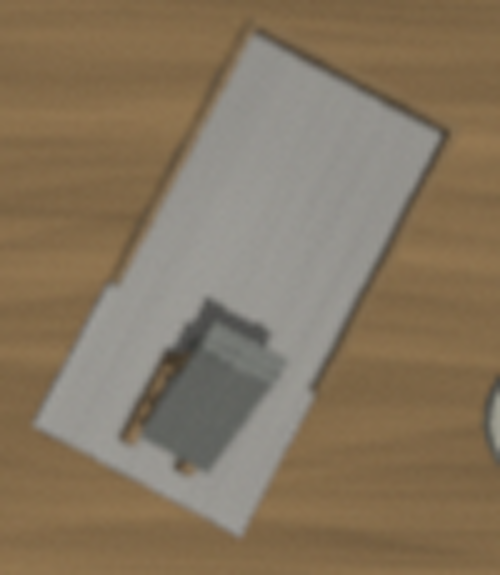

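View pics/c4.png

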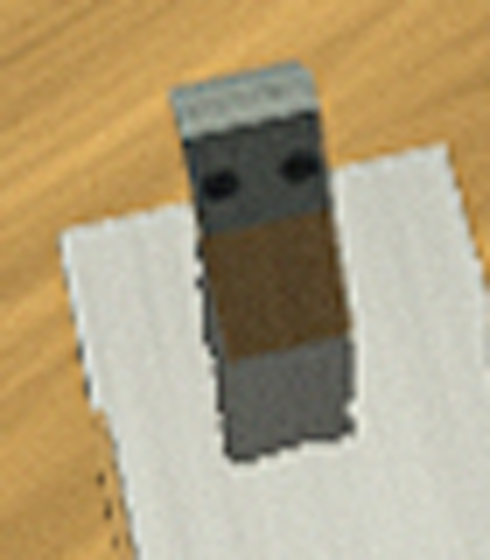

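```bash
python3 - <<'E'
from h import *
T=load('top0');S=load('scene0')
ft=lambda p:((np.array(p,float)+.5)/5-.5+[345,155]); fs=lambda p:((np.array(p,float)+.5)/7-.5+[200,205])
# corner order: left (+y) end, right end of tray-side edge; scene view is from front
t=ft([(215,320),(287,358),(200,345),(272,381)]); s=fs([(320,108),(183,137),(308,65),(172,88)])
def mid(a,b):
    (c1,d1),(c2,d2)=ray(T,[a]),ray(S,[b]); d1=d1[0]/np.linalg.norm(d1[0]);d2=d2[0]/np.linalg.norm(d2[0])
    A=np.c_[d1,-d2]; k=np.linalg.lstsq(A,c2-c1,rcond=None)[0]; p,q=c1+k[0]*d1,c2+k[1]*d2; return (p+q)/2,np.linalg.norm(p-q)
for perm in ([0,1,2,3],[1,0,3,2]):
  P=[mid(t[i],s[perm[i]]) for i in range(4)]
  for p in P: print(p[0].round(1),round(p[1],1))
for z in (155,165,175,180):
    print(z,'top',onz(T,t,z)[:,:2].round(1).tolist(),'scene',onz(S,s,z)[:,:2].round(1).tolist())
# tray walls z35 top view far corners (inner bottom) and plate corners
print(onz(T,ft([(255,33),(445,133),(118,285),(313,387)]),10).round(1))
print(onz(T,ft([(35,425),(240,535),(110,283),(316,388)]),10).round(1))
E
```

```text
[ 502.4 -206.4  176.9] 1.0
[ 479.7 -251.7  178. ] 0.8
[ 485.9 -197.5  180.2] 0.8
[ 464.4 -242.4  184.9] 2.0
[ 488.3 -228.6  167.7] 49.0
[ 495.3 -229.9  192. ] 49.8
[ 471.8 -219.2  174. ] 50.7
[ 480.  -221.2  195.9] 47.0
155 top [[502.6, -210.2], [479.6, -256.4], [486.5, -201.0], [464.8, -247.1]] scene [[486.6, -196.4], [462.6, -242.3], [466.7, -186.5], [440.3, -231.0]]
165 top [[502.3, -208.7], [479.6, -254.5], [486.4, -199.5], [464.9, -245.3]] scene [[494.0, -200.8], [470.2, -246.3], [474.2, -191.0], [448.1, -235.0]]
175 top [[502.1, -207.1], [479.5, -252.6], [486.2, -198.0], [464.9, -243.4]] scene [[501.3, -205.2], [477.7, -250.2], [481.7, -195.5], [455.9, -239.1]]
180 top [[502.0, -206.3], [479.4, -251.7], [486.2, -197.2], [464.9, -242.5]] scene [[505.0, -207.4], [481.5, -252.2], [485.5, -197.8], [459.8, -241.1]]
[[ 710.7 -258.1   10. ]
 [ 643.  -394.4   10. ]
 [ 529.2 -164.    10. ]
 [ 460.9 -302.8   10. ]]
[[ 429.4 -107.7   10. ]
 [ 356.1 -253.2   10. ]
 [ 530.4 -158.4   10. ]
 [ 460.2 -305.    10. ]]
```

The top view crop shows the crest's tray-side edge from (388,219) to (402,226). Triangulated, it gives an edge midpoint of about (491,-230), top z of about 178 and station yaw of about -27°. The tray's far wall agrees, at 209 mm from the edge. The cover is at (471,216) with yaw 17.4°. I'll plan the approach above the cover.

```bash
cat >> h.py <<'E'
from scipy.spatial.transform import Rotation as Ro
def plan(p,yaw,n,roll=180,pitch=0):
    s=r.sense(); R0=Ro.from_euler('xyz',s['tcp_rot'],degrees=True); R1=Ro.from_euler('xyz',[roll,pitch,yaw],degrees=True)
    rv=(R0.inv()*R1).as_rotvec(); d=(np.array(p)-s['tool_pos'])/n/1000
    print('t',s['time'],'pos',s['tool_pos'].round(1),'rot',s['tcp_rot'].round(2),'F',s['ft_force'].round(2),'gap',round(s['finger_gap'],1))
    for i in range(n):
        R=R0*Ro.from_rotvec(rv*i/n); print((R.inv().apply(d)).round(4).tolist(),(rv/n).round(4).tolist())
E
python3 - <<'E'
from h import *
plan([470.7,216,200],-162.6,12)
E
```

```text
t 0.15 pos [202.6 564.3 230.5] rot [-1.7992e+02 -1.0000e-02  1.6024e+02] F [-0.37 -0.46  0.29] gap 85.7
[-0.0308, -0.0198, 0.0026] [-0.0001, -0.0, -0.054]
[-0.0297, -0.0214, 0.0026] [-0.0001, -0.0, -0.054]
[-0.0285, -0.023, 0.0026] [-0.0001, -0.0, -0.054]
[-0.0272, -0.0245, 0.0026] [-0.0001, -0.0, -0.054]
[-0.0259, -0.0259, 0.0026] [-0.0001, -0.0, -0.054]
[-0.0244, -0.0273, 0.0026] [-0.0001, -0.0, -0.054]
[-0.0229, -0.0286, 0.0026] [-0.0001, -0.0, -0.054]
[-0.0214, -0.0298, 0.0026] [-0.0001, -0.0, -0.054]
[-0.0197, -0.0309, 0.0026] [-0.0001, -0.0, -0.054]
[-0.018, -0.0319, 0.0025] [-0.0001, -0.0, -0.054]
[-0.0163, -0.0328, 0.0025] [-0.0001, -0.0, -0.054]
[-0.0145, -0.0336, 0.0025] [-0.0001, -0.0, -0.054]
```

carry_out(increments=[[[-0.031,-0.02,0.002],[0,0,-0.054],0],[[-0.03,-0.021,0.002],[0,0,-0.054],0],[[-0.028,-0.023,0.002],[0,0,-0.054],0],[[-0.027,-0.025,0.002],[0,0,-0.054],0],[[-0.026,-0.026,0.002],[0,0,-0.054],0],[[-0.024,-0.027,0.002],[0,0,-0.054],0],[[-0.023,-0.029,0.002],[0,0,-0.054],0],[[-0.021,-0.03,0.002],[0,0,-0.054],0],[[-0.02,-0.031,0.002],[0,0,-0.054],0],[[-0.018,-0.032,0.002],[0,0,-0.054],0],[[-0.016,-0.033,0.002],[0,0,-0.054],0],[[-0.014,-0.034,0.002],[0,0,-0.054],0]], newtons=40)

```text
time: 1.35
tool_pos: [478.2, 206.4, 201.9]
tcp_rot: [-179.9, -0.3, -160.7]
ft_force: [-0.1, 0.9, 0.1]
finger_gap: 85.5
```

```bash
python3 - <<'E'
from h import *
plan([470.7,216,200],-162.6,4)
s=snap('wrist','wrist1')
E
```

```text
t 1.35 pos [478.2 206.4 201.9] rot [-179.9    -0.32 -160.67] F [-0.15  0.91  0.12] gap 85.5
[0.001, 0.0029, 0.0005] [-0.0005, -0.0014, 0.0084]
[0.001, 0.0029, 0.0005] [-0.0005, -0.0014, 0.0084]
[0.001, 0.0029, 0.0005] [-0.0005, -0.0014, 0.0084]
[0.001, 0.0029, 0.0005] [-0.0005, -0.0014, 0.0084]
```

View pics/wrist1.png

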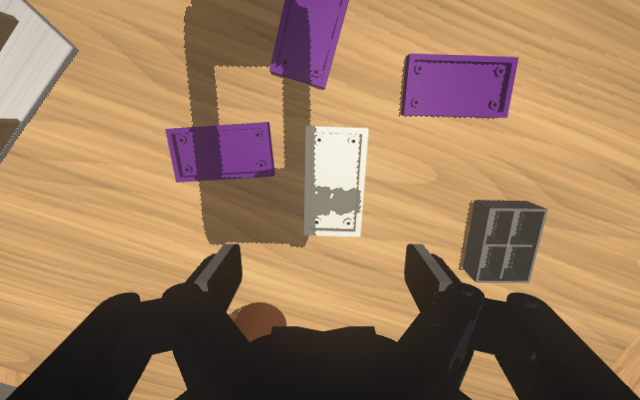

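The wrist view shows the white cover with corners near (310,127), (368,129), (361,237) and (304,235). A purple one is beside it at (220,152). I'll measure on the rim plane.

```bash
python3 - <<'E'
from h import *
s=snap('wrist','wrist2'); im=s['image']; hsv=cv2.cvtColor(im,cv2.COLOR_BGR2HSV)
m=((hsv[...,1]<70)&(hsv[...,2]>90)).astype(np.uint8); m[:, :290]=0;m[:,380:]=0;m[:100]=0;m[245:]=0
m=cv2.morphologyEx(m,3,np.ones((7,7)))
n,l,st,c=cv2.connectedComponentsWithStats(m); i=1+np.argmax(st[1:,4])
ct=max(cv2.findContours((l==i).astype(np.uint8),0,1)[0],key=len)
P=onz(s,ct.reshape(-1,2),54)[:,:2].astype(np.float32); rr=cv2.minAreaRect(P); print(st[i],rr)
a=cv2.resize(im[110:250,280:390],None,fx=4,fy=4); cv2.imwrite('pics/c5.png',a)
print(cv2.boxPoints(cv2.minAreaRect(ct)).tolist())
plan(list(rr[0])+[100],-162.6,3)
E
```

```text
[ 309  125   65  111 6608] ((470.1881103515625, 217.6826171875), (120.32167053222656, 64.19827270507812), 17.337739944458008)
[[306.8918151855469, 233.9219207763672], [310.9671325683594, 123.88766479492188], [373.4369812011719, 126.20137023925781], [369.3616638183594, 236.23562622070312]]
t 1.45 pos [479.4 204.2 201.5] rot [-179.81   -0.34 -160.95] F [-0.28  0.18  0.05] gap 85.5
[0.0012, 0.0054, 0.0338] [-0.0011, -0.002, 0.0096]
[0.0014, 0.0053, 0.0338] [-0.0011, -0.002, 0.0096]
[0.0015, 0.0053, 0.0338] [-0.0011, -0.002, 0.0096]
```

View pics/c5.png

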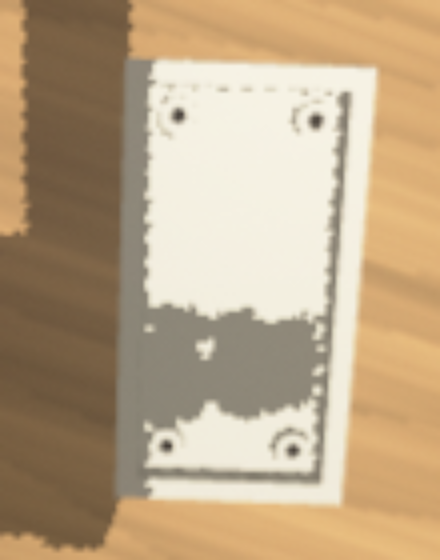

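The rim measures 120.3 × 64.2 mm, centred at (470.2, 217.7) with yaw 17.3°, so it agrees with the top view. Now I'll descend in stages.

carry_out(increments=[[[0.001,0.005,0.02],[-0.001,-0.002,0.01],0],[[0.001,0.005,0.03],[-0.001,-0.002,0.01],0],[[0.002,0.005,0.03],[-0.001,-0.002,0.01],0],[[0,0,0.02],[0,0,0],0],[[0,0,0],[0,0,0],0],[[0,0,0],[0,0,0],0]])

```text
time: 2.05
tool_pos: [469.9, 218.0, 98.9]
tcp_rot: [180.0, 0.0, -163.1]
ft_force: [0.3, 0.2, 0.5]
finger_gap: 85.4
```

```bash
python3 - <<'E'
from h import *
plan([470.3,217.4,24],-162.65,4)
E
```

```text
t 2.05 pos [469.9 218.   98.9] rot [ 1.7995e+02  2.0000e-02 -1.6310e+02] F [0.32 0.2  0.53] gap 85.4
[-0.0, -0.0002, 0.0187] [0.0002, 0.0001, -0.002]
[-0.0, -0.0002, 0.0187] [0.0002, 0.0001, -0.002]
[-0.0, -0.0002, 0.0187] [0.0002, 0.0001, -0.002]
[-0.0, -0.0002, 0.0187] [0.0002, 0.0001, -0.002]
```

carry_out(increments=[[[0,0,0.02],[0,0,-0.004],0],[[0,0,0.02],[0,0,-0.004],0],[[0,0,0.02],[0,0,0],0],[[0,0,0.016],[0,0,0],0],[[0,0,0],[0,0,0],0],[[0,0,0],[0,0,0],0]])

```text
time: 2.65
tool_pos: [476.6, 221.8, 31.2]
tcp_rot: [179.9, 0.8, -162.6]
ft_force: [-0.0, -0.4, -0.2]
finger_gap: 85.2
```

```bash
python3 - <<'E'
from h import *
plan([470.3,217.4,22],-162.65,1)
snap('wrist','wrist3')
E
```

```text
t 2.65 pos [476.6 221.8  31.2] rot [ 179.9     0.83 -162.62] F [-0.05 -0.37 -0.24] gap 85.2
[0.0075, -0.0024, 0.0091] [0.0017, 0.0145, 0.0005]
```

View pics/wrist3.png

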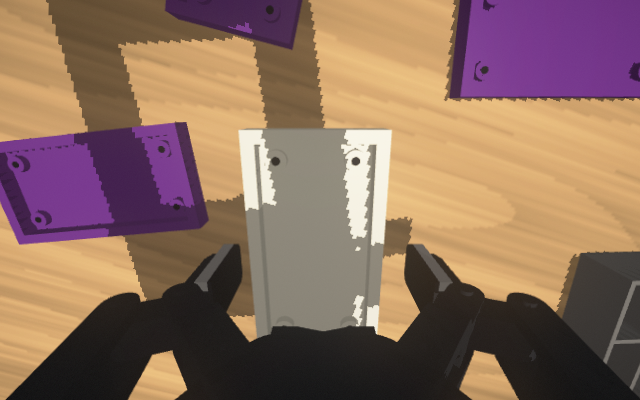

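The cover sits between the open fingers (inner faces at columns 240 and 405; cover columns 240–390 at its far end). The arm drifted 7 mm, so I'll correct that before closing.

carry_out(increments=[[[0.007,-0.002,0.005],[0.001,0.014,0],0],[[0,0,0.004],[0,0,0],0],[[0,0,0],[0,0,0],0]])

```text
time: 3.0
tool_pos: [472.3, 218.4, 25.0]
tcp_rot: [180.0, 0.3, -162.6]
ft_force: [-1.0, -0.6, -0.4]
finger_gap: 85.3
```

```bash
python3 - <<'E'
from h import *
plan([470.3,217.4,22],-162.65,1)
E
```

```text
t 3.0 pos [472.3 218.4  25. ] rot [ 179.96    0.26 -162.62] F [-0.96 -0.58 -0.41] gap 85.3
[0.0023, -0.0004, 0.003] [0.0007, 0.0046, 0.0006]
```

carry_out(increments=[[[0.002,0,0.003],[0,0.004,0],0],[[0,0,0],[0,0,0],0],[[0,0,0],[0,0,0],0]])

```text
time: 3.3
tool_pos: [470.6, 217.8, 22.2]
tcp_rot: [180.0, 0.1, -162.6]
ft_force: [-0.3, -0.4, 0.3]
finger_gap: 85.3
```

```bash
python3 - <<'E'
from h import *
plan([470.3,217.4,22],-162.65,1)
E
```

```text
t 3.3 pos [470.6 217.8  22.2] rot [ 1.7995e+02  5.0000e-02 -1.6263e+02] F [-0.3  -0.43  0.34] gap 85.3
[0.0004, -0.0003, 0.0002] [0.0008, 0.0009, 0.0004]
```

carry_out(increments=[[[0,0,0],[0,0,0],0.4],[[0,0,0],[0,0,0],0.4],[[0,0,0],[0,0,0],0.6],[[0,0,0],[0,0,0],0.6],[[0,0,0],[0,0,0],1],[[0,0,0],[0,0,0],1],[[0,0,0],[0,0,0],1],[[0,0,0],[0,0,0],1]], newtons=40)

```text
time: 4.1
tool_pos: [470.8, 217.8, 22.4]
tcp_rot: [180.0, 0.1, -162.6]
ft_force: [-0.2, -0.0, 0.2]
finger_gap: 63.5
```

```bash
python3 - <<'E'
from h import *
plan([470.3,217.4,22],-162.65,1)
snap('wrist','wrist4')
E
```

```text
t 4.1 pos [470.8 217.8  22.4] rot [ 1.7996e+02  6.0000e-02 -1.6263e+02] F [-0.19 -0.04  0.22] gap 63.5
[0.0006, -0.0003, 0.0004] [0.0007, 0.0011, 0.0004]
```

View pics/wrist4.png

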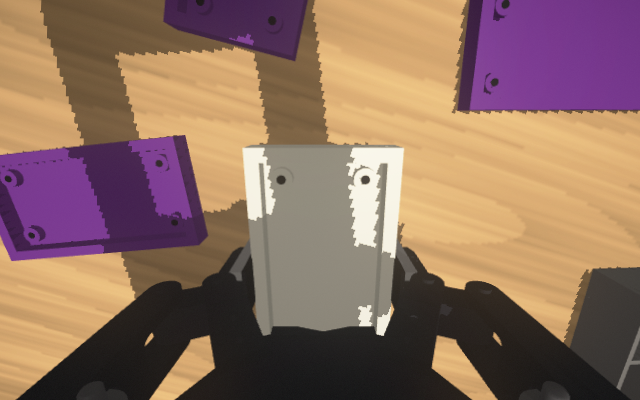

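Grip holds at a 63.5 mm gap. Lifting.

carry_out(increments=[[[0,0,-0.01],[0,0,0],1],[[0,0,-0.025],[0,0,0],1],[[0,0,-0.035],[0,0,0],1],[[0,0,-0.04],[0,0,0],1],[[0,0,-0.04],[0,0,0],1],[[0,0,-0.03],[0,0,0],1],[[0,0,-0.01],[0,0,0],1]], newtons=50)

```text
time: 4.85
tool_pos: [467.4, 216.6, 219.4]
tcp_rot: [180.0, -0.3, -162.6]
ft_force: [0.4, -0.3, -0.7]
finger_gap: 63.5
```

```bash
python3 - <<'E'
from h import *
plan([508.6,-239,215],153,14)
E
```

```text
t 4.85 pos [467.4 216.6 219.4] rot [ 179.96   -0.34 -162.63] F [ 0.43 -0.32 -0.68] gap 63.5
[0.0069, -0.0319, 0.0003] [-0.0001, -0.0004, 0.0553]
[0.0051, -0.0323, 0.0003] [-0.0001, -0.0004, 0.0553]
[0.0033, -0.0325, 0.0003] [-0.0001, -0.0004, 0.0553]
[0.0015, -0.0326, 0.0003] [-0.0001, -0.0004, 0.0553]
[-0.0003, -0.0327, 0.0003] [-0.0001, -0.0004, 0.0553]
[-0.0021, -0.0326, 0.0003] [-0.0001, -0.0004, 0.0553]
[-0.0039, -0.0324, 0.0003] [-0.0001, -0.0004, 0.0553]
[-0.0057, -0.0322, 0.0003] [-0.0001, -0.0004, 0.0553]
[-0.0074, -0.0318, 0.0003] [-0.0001, -0.0004, 0.0553]
[-0.0092, -0.0314, 0.0003] [-0.0001, -0.0004, 0.0553]
[-0.0109, -0.0308, 0.0003] [-0.0001, -0.0004, 0.0553]
[-0.0126, -0.0302, 0.0003] [-0.0001, -0.0004, 0.0553]
[-0.0142, -0.0294, 0.0003] [-0.0001, -0.0004, 0.0553]
[-0.0158, -0.0286, 0.0003] [-0.0001, -0.0004, 0.0553]
```

carry_out(increments=[[[0.004,-0.02,0],[0,0,0.055],1],[[0.005,-0.032,0],[0,0,0.055],1],[[0.003,-0.033,0],[0,0,0.055],1],[[0.001,-0.033,0],[0,0,0.055],1],[[0,-0.033,0],[0,0,0.055],1],[[-0.002,-0.033,0],[0,0,0.055],1],[[-0.004,-0.032,0],[0,0,0.055],1],[[-0.006,-0.032,0],[0,0,0.055],1],[[-0.007,-0.032,0],[0,0,0.055],1],[[-0.009,-0.031,0],[0,0,0.055],1],[[-0.011,-0.031,0],[0,0,0.055],1],[[-0.013,-0.03,0],[0,0,0.055],1]])

```text
time: 6.05
tool_pos: [496.7, -171.3, 211.4]
tcp_rot: [-179.9, -0.8, 158.5]
ft_force: [0.7, 0.3, 0.2]
finger_gap: 63.2
```

```bash
python3 - <<'E'
from h import *
plan([508.6,-239,215],153,4)
E
```

```text
t 6.05 pos [ 496.7 -171.3  211.4] rot [-179.95   -0.81  158.52] F [0.66 0.28 0.18] gap 63.2
[-0.009, -0.0147, -0.001] [-0.0004, -0.0035, 0.0241]
[-0.0093, -0.0145, -0.001] [-0.0004, -0.0035, 0.0241]
[-0.0097, -0.0142, -0.001] [-0.0004, -0.0035, 0.0241]
[-0.01, -0.014, -0.0009] [-0.0004, -0.0035, 0.0241]
```

carry_out(increments=[[[-0.009,-0.015,-0.001],[0,-0.003,0.024],1],[[-0.009,-0.014,-0.001],[0,-0.003,0.024],1],[[-0.009,-0.013,-0.001],[0,-0.003,0.024],1],[[-0.004,-0.006,0],[0,-0.003,0.012],1],[[0,0,0],[0,0,0],1],[[0,0,0],[0,0,0],1]])

```text
time: 6.65
tool_pos: [505.4, -231.8, 210.8]
tcp_rot: [-179.9, -0.4, 153.3]
ft_force: [1.3, 0.0, -0.6]
finger_gap: 63.1
```

```bash
python3 - <<'E'
from h import *
plan([508.6,-239,215],153,1)
snap('wrist','wrist5');s=snap('scene','scene5');t=snap('top','top5')
a=cv2.resize(s['image'][180:300,180:300],None,fx=5,fy=5,interpolation=cv2.INTER_CUBIC);cv2.imwrite('pics/c6.png',a)
a=cv2.resize(t['image'][160:270,340:450],None,fx=5,fy=5,interpolation=cv2.INTER_CUBIC);cv2.imwrite('pics/c7.png',a)
E
```

```text
t 6.65 pos [ 505.4 -231.8  210.8] rot [-179.93   -0.37  153.25] F [ 1.29  0.02 -0.6 ] gap 63.1
[-0.0061, -0.005, -0.0042] [-0.0012, -0.0065, 0.0044]
```

View pics/c6.png

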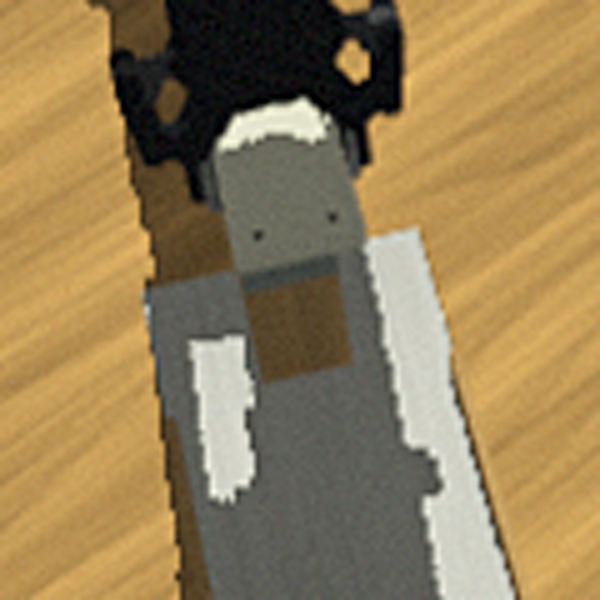

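View pics/c7.png

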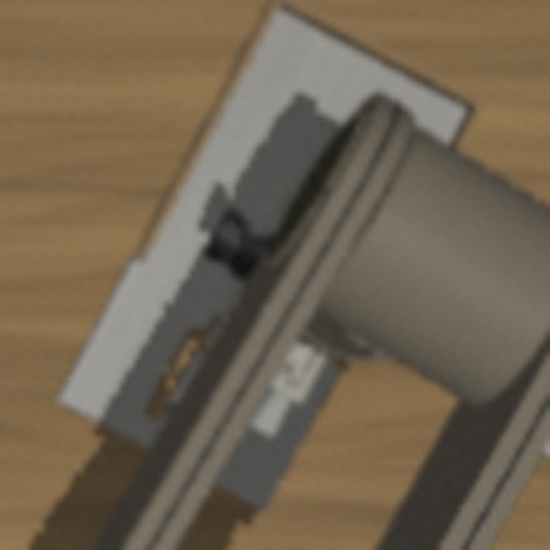

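View pics/wrist5.png

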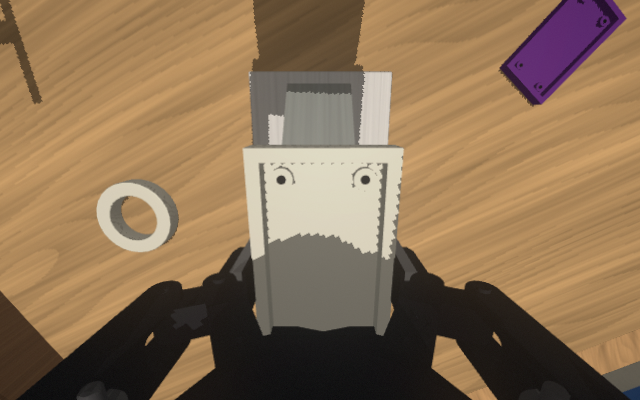

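The wrist view shows the cover unmoved in the grip (far edge still at row 147). The ramp's centre, at column 319, is about 4 px left of the cover's, which matches the 5 mm lateral offset still to correct. I'll align it, then descend.

carry_out(increments=[[[-0.006,-0.005,0.005],[-0.001,-0.006,0.004],1],[[0,0,0.01],[0,0,0],1],[[0,0,0.01],[0,0,0],1],[[0,0,0],[0,0,0],1],[[0,0,0],[0,0,0],1]])

```text
time: 7.3
tool_pos: [508.6, -237.8, 183.0]
tcp_rot: [180.0, -0.0, 153.2]
ft_force: [-0.3, 0.9, -0.7]
finger_gap: 63.1
```

```bash
python3 - <<'E'
from h import *
plan([508.6,-239,180],153,1)
s=snap('wrist','wrist6')
a=cv2.resize(s['image'][50:250,220:420],None,fx=3,fy=3,interpolation=cv2.INTER_CUBIC);cv2.imwrite('pics/c8.png',a)
E
```

```text
t 7.3 pos [ 508.6 -237.8  183. ] rot [ 1.8000e+02 -4.0000e-02  1.5317e+02] F [-0.34  0.88 -0.67] gap 63.1
[-0.0006, -0.0011, 0.003] [0.0, -0.0007, 0.0029]
```

View pics/c8.png

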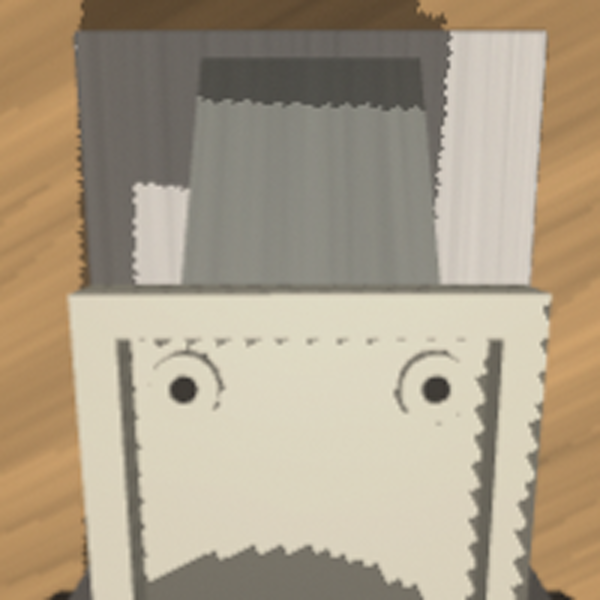

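Ramp and cover are both centred at crop column 310, with parallel edges. Descending to just above the expected contact height.

carry_out(increments=[[[0,-0.001,0.006],[0,0,0.003],1],[[0,0,0.004],[0,0,0],1],[[0,0,0],[0,0,0],1],[[0,0,0],[0,0,0],1]])

```text
time: 7.75
tool_pos: [508.1, -238.8, 172.4]
tcp_rot: [-180.0, -0.0, 153.0]
ft_force: [-0.4, -0.1, -0.8]
finger_gap: 63.3
```

```bash
python3 - <<'E'
from h import *
plan([508.6,-239,165],153,1); print(r.sense()['wrist_torque'])
E
```

```text
t 7.75 pos [ 508.1 -238.8  172.4] rot [-1.8000e+02 -2.0000e-02  1.5297e+02] F [-0.37 -0.08 -0.85] gap 63.3
[-0.0005, 0.0, 0.0074] [-0.0, -0.0004, -0.0005]
[ 0.04452179 -0.03480948 -0.00028786]
```

carry_out(increments=[[[0,0,0.002],[0,0,0],1],[[0,0,0.002],[0,0,0],1],[[0,0,0.001],[0,0,0],1],[[0,0,0],[0,0,0],1]])

```text
time: 8.15
tool_pos: [508.4, -238.9, 167.5]
tcp_rot: [-180.0, 0.0, 153.0]
ft_force: [0.4, 0.1, -1.3]
finger_gap: 63.4
```

```bash
python3 - <<'E'
from h import *
plan([508.6,-239,165],153,1); print(r.sense()['wrist_torque'])
E
```

```text
t 8.15 pos [ 508.4 -238.9  167.5] rot [-1.8000e+02  3.0000e-02  1.5297e+02] F [ 0.38  0.11 -1.27] gap 63.4
[-0.0002, 0.0, 0.0025] [-0.0, 0.0005, -0.0005]
[-0.01622137 -0.00125145  0.00177923]
```

carry_out(increments=[[[0,0,0.0015],[0,0,0],1],[[0,0,0.0015],[0,0,0],1],[[0,0,0],[0,0,0],1]])

```text
time: 8.45
tool_pos: [508.5, -239.0, 164.4]
tcp_rot: [-180.0, 0.0, 153.0]
ft_force: [0.2, -0.8, -1.2]
finger_gap: 63.0
```

```bash
python3 - <<'E'
from h import *
plan([508.6,-239,162],153,1); print(r.sense()['wrist_torque'])
E
```

```text
t 8.45 pos [ 508.5 -239.   164.4] rot [-1.7999e+02  5.0000e-02  1.5297e+02] F [ 0.18 -0.79 -1.18] gap 63.0
[-0.0001, 0.0, 0.0024] [-0.0001, 0.0008, -0.0004]
[ 0.0257826  -0.00802049 -0.02277142]
```

Bottom is now at about 182. One-millimetre steps from here.

carry_out(increments=[[[0,0,0.001],[0,0,0],1],[[0,0,0],[0,0,0],1]])

```text
time: 8.65
tool_pos: [508.5, -239.0, 163.3]
tcp_rot: [-180.0, 0.0, 153.0]
ft_force: [-0.7, -0.1, -1.0]
finger_gap: 63.2
```

carry_out(increments=[[[0,0,0.001],[0,0,0],1],[[0,0,0],[0,0,0],1]])

```text
time: 8.85
tool_pos: [508.5, -239.0, 162.2]
tcp_rot: [-180.0, 0.0, 153.0]
ft_force: [-0.4, 0.3, -0.6]
finger_gap: 63.4
```

carry_out(increments=[[[0,0,0.001],[0,0,0],1],[[0,0,0],[0,0,0],1]])

```text
time: 9.05
tool_pos: [508.9, -239.2, 162.3]
tcp_rot: [-180.0, 0.1, 153.0]
ft_force: [0.4, 0.2, -1.2]
finger_gap: 62.9
```

carry_out(increments=[[[0,0,0.001],[0,0,0],1],[[0,0,0],[0,0,0],1]])

```text
time: 9.25
tool_pos: [509.2, -239.3, 162.2]
tcp_rot: [-180.0, 0.2, 153.0]
ft_force: [-0.2, -0.3, -0.8]
finger_gap: 63.2
```

```bash
python3 - <<'E'
from h import *
plan([508.6,-239,162],153,1); print(r.sense()['wrist_torque'])
E
```

```text
t 9.25 pos [ 509.2 -239.3  162.2] rot [-1.7999e+02  1.7000e-01  1.5298e+02] F [-0.21 -0.29 -0.83] gap 63.2
[0.0007, 0.0, 0.0002] [-0.0001, 0.003, -0.0004]
[0.00952547 0.00018899 0.01542977]
```

carry_out(increments=[[[0.001,0,0.002],[0,0.003,0],1],[[0,0,0.001],[0,0,0],1]])

```text
time: 9.45
tool_pos: [509.6, -239.6, 162.0]
tcp_rot: [-180.0, 0.2, 153.0]
ft_force: [-3.3, 1.6, 7.4]
finger_gap: 63.2
```

```bash
python3 - <<'E'
from h import *
plan([508.6,-239,162],153,1); print(r.sense()['wrist_torque'])
s=snap('scene','scene7')
a=cv2.resize(s['image'][180:300,180:300],None,fx=5,fy=5,interpolation=cv2.INTER_CUBIC);cv2.imwrite('pics/c9.png',a)
E
```

```text
t 9.45 pos [ 509.6 -239.6  162. ] rot [-179.98    0.23  152.98] F [-3.28  1.55  7.41] gap 63.2
[0.0012, 0.0, -0.0] [-0.0003, 0.004, -0.0004]
[ 0.44905802  0.62913765 -0.01876303]
```

View pics/c9.png

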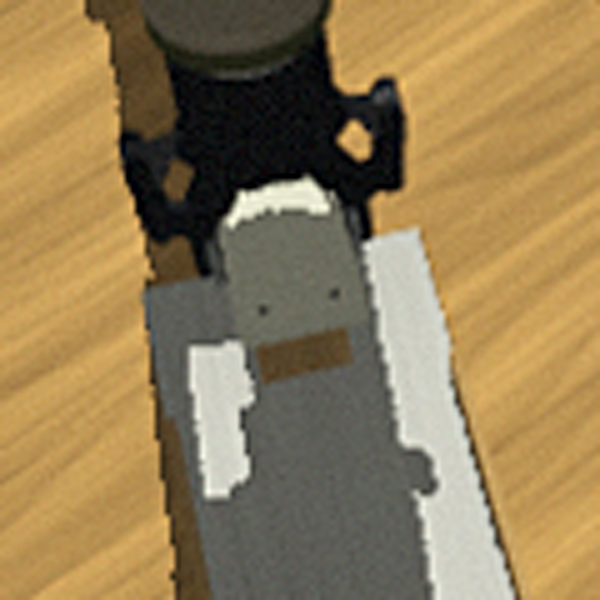

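Contact: Fz jumped from about -1 to +7.4 N at TCP z 162, which puts the crest top at about 180. I'll let the press relax to a gentle rest.

carry_out(increments=[[[0,0,0],[0,0.002,0],1],[[0,0,0],[0,0,0],1]])

```text
time: 9.7
tool_pos: [509.9, -239.7, 162.1]
tcp_rot: [-180.0, 0.2, 153.0]
ft_force: [0.0, -0.2, 0.2]
finger_gap: 63.0
```

```bash
python3 - <<'E'
from h import *
plan([508.6,-239,162],153,1); print(r.sense()['wrist_torque'])
s=snap('wrist','wrist8')
a=cv2.resize(s['image'][50:250,220:420],None,fx=3,fy=3,interpolation=cv2.INTER_CUBIC);cv2.imwrite('pics/c10.png',a)
E
```

```text
t 9.7 pos [ 509.9 -239.7  162.1] rot [-1.7998e+02  1.6000e-01  1.5298e+02] F [ 0.03 -0.17  0.16] gap 63.0
[0.0015, 0.0001, 0.0001] [-0.0004, 0.0029, -0.0003]
[ 0.02934605 -0.03765229  0.00142682]
```

View pics/c10.png

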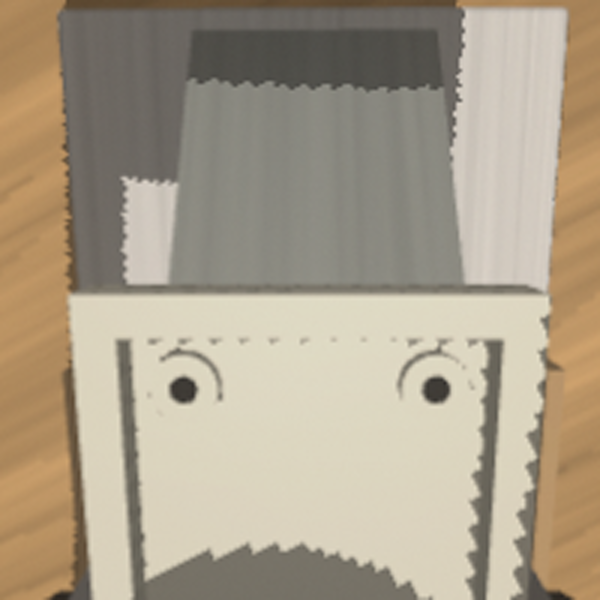

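Fz is now +0.2 N, against -0.9 N while carried, so the cover rests on the crest at about 1 N. It is level, with its middle about 21 mm beyond the edge and parallel to the ramp. I'll settle it briefly with light contact, then release.

carry_out(increments=[[[0.001,0,0.001],[0,0.002,0],1],[[0,0,0],[0,0,0],1],[[0,0,0],[0,0,0],1]])

```text
time: 10.05
tool_pos: [510.1, -239.8, 162.1]
tcp_rot: [-180.0, 0.2, 153.0]
ft_force: [0.1, -0.1, 2.2]
finger_gap: 63.1
```

```bash
python3 - <<'E'
from h import *
plan([508.6,-239,162],153,1); print(r.sense()['wrist_torque'])
E
```

```text
t 10.05 pos [ 510.1 -239.8  162.1] rot [-179.98    0.22  152.98] F [ 0.08 -0.06  2.16] gap 63.1
[0.0017, 0.0, 0.0001] [-0.0003, 0.0038, -0.0004]
[0.05128636 0.00611035 0.00083103]
```

Resting at about 3 N, level, middle about 21 mm out. Releasing.

carry_out(increments=[[[0,0,0],[0,0,0],0],[[0,0,0],[0,0,0],0],[[0,0,0],[0,0,0],0],[[0,0,0],[0,0,0],0],[[0,0,0],[0,0,0],0],[[0,0,0],[0,0,0],0],[[0,0,0],[0,0,0],0],[[0,0,0],[0,0,0],0]])

```text
time: 10.85
tool_pos: [509.1, -239.3, 160.4]
tcp_rot: [-180.0, 0.1, 153.0]
ft_force: [0.5, 0.8, 0.7]
finger_gap: 85.5
```

```bash
python3 - <<'E'
from h import *
plan([508.6,-239,162],153,1)
s=snap('scene','scene9'); snap('wrist','wrist9')
a=cv2.resize(s['image'][180:340,180:300],None,fx=3.7,fy=3.7,interpolation=cv2.INTER_CUBIC);cv2.imwrite('pics/c11.png',a)
E
```

```text
t 10.85 pos [ 509.1 -239.3  160.4] rot [-1.7999e+02  5.0000e-02  1.5298e+02] F [0.46 0.77 0.73] gap 85.5
[0.0006, 0.0001, -0.0016] [-0.0003, 0.0009, -0.0004]
```

View pics/c11.png

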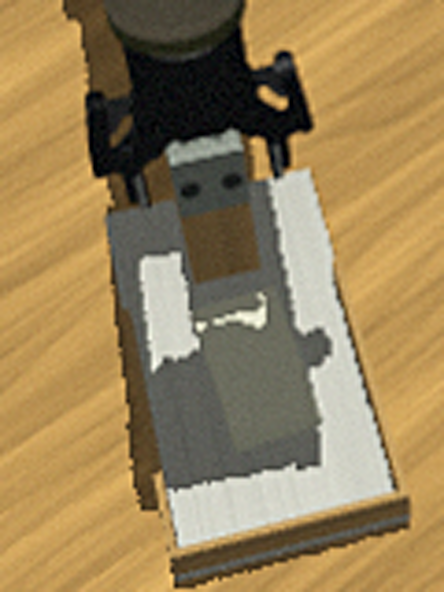

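View pics/wrist9.png

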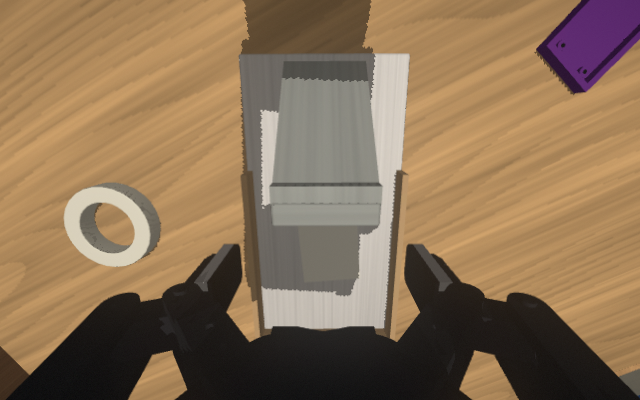

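The cover flipped and lies in the tray with its smooth side up (scene about (250,280)). Now I'll retreat straight up and then back, clear of the station.

carry_out(increments=[[[0,0,-0.02],[0,0,0],0],[[0,0,-0.035],[0,0,0],0],[[0,0,-0.035],[0,0,0],0],[[0,0,-0.03],[0,0,0],0],[[0.01,0.03,-0.01],[0,0,0],0],[[0.01,0.04,0],[0,0,0],0],[[0.01,0.04,0],[0,0,0],0],[[0.01,0.04,0],[0,0,0],0],[[0.01,0.04,0],[0,0,0],0],[[0,0.03,0],[0,0,0],0],[[0,0,0],[0,0,0],0],[[0,0,0],[0,0,0],0]])

```text
time: 12.15
tool_pos: [566.0, -13.1, 296.5]
tcp_rot: [179.9, 0.1, 152.8]
ft_force: [-0.1, -0.3, 0.8]
finger_gap: 85.7
```

```bash
python3 - <<'E'
from h import *
plan([508.6,-239,162],153,1)
s=snap('scene','scene10'); t=snap('top','top10')
a=cv2.resize(s['image'][190:340,190:300],None,fx=4,fy=4,interpolation=cv2.INTER_CUBIC);cv2.imwrite('pics/c12.png',a)
a=cv2.resize(t['image'][155:270,345:445],None,fx=5,fy=5,interpolation=cv2.INTER_CUBIC);cv2.imwrite('pics/c13.png',a)
E
```

```text
t 12.15 pos [566.  -13.1 296.5] rot [1.7991e+02 1.3000e-01 1.5280e+02] F [-0.14 -0.3   0.79] gap 85.7
[-0.0519, -0.2274, 0.1343] [0.0015, 0.0023, -0.0034]
```

View pics/c12.png

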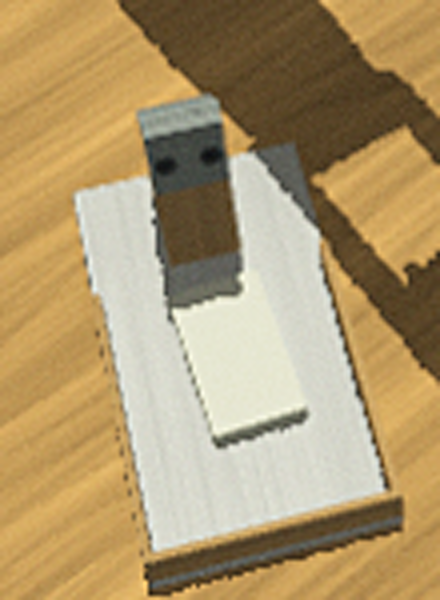

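View pics/c13.png

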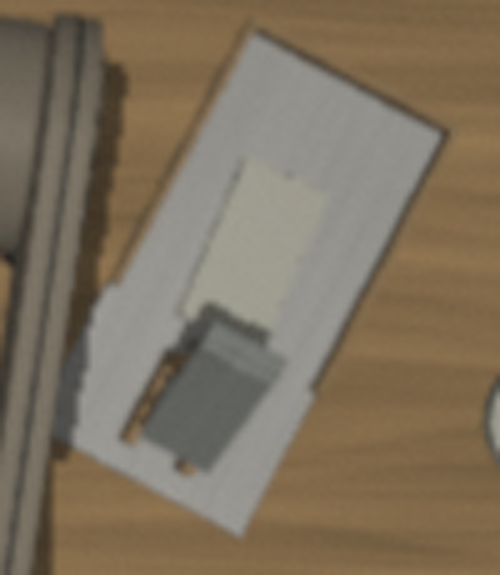

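View pics/top10.png

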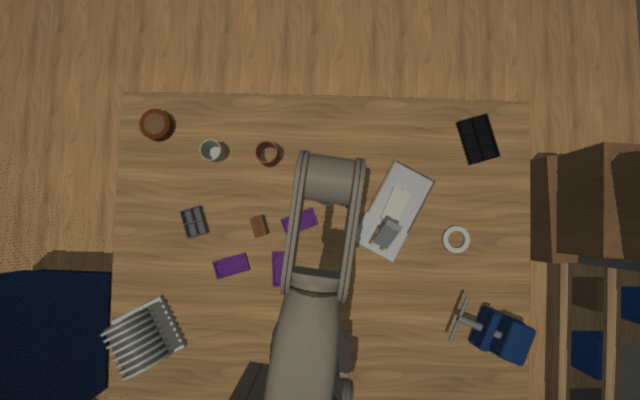

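The cover lies in the tray, smooth side up, centred at about top px (396,204). The bystanders are at the same pixels as before. I'll check that it is flat from the corner positions in both views.

```bash
python3 - <<'E'
from h import *
T=load('top10');S=load('scene10')
ft=lambda p:((np.array(p,float)+.5)/5-.5+[345,155]); fs=lambda p:((np.array(p,float)+.5)/4-.5+[190,190])
t=ft([(245,158),(328,190),(180,315)]); s=fs([(307,411),(214,437),(243,272)])
for n,P in (('top',onz(T,t,24)),('scene',onz(S,s,24))):
    print(n,P[:,:2].round(1).tolist(),'width',np.linalg.norm(P[0]-P[1]).round(1),'len',np.linalg.norm(P[0]-P[2]).round(1))
s2=fs([(175,312)]);print(onz(S,s2,24).round(1))
for a,b in zip(t,s):
    (c1,d1),(c2,d2)=ray(T,[a]),ray(S,[b]);d1=d1[0];d2=d2[0]
    k=np.linalg.lstsq(np.c_[d1,-d2],c2-c1,rcond=None)[0];print((.5*(c1+k[0]*d1+c2+k[1]*d2)).round(1))
E
```

```text
top [[619.9, -249.9], [598.9, -308.5], [508.8, -206.2]] width 62.3 len 119.4
scene [[625.7, -252.3], [599.2, -309.2], [508.4, -213.0]] width 62.8 len 123.8
[[ 502.7 -267.9   24. ]]
[ 621.2 -250.4   16.5]
[ 598.9 -308.8   23.2]
[ 507.2 -209.1   19.2]
```

```bash
python3 - <<'E'
from h import *
print(r.hand_in())
E
```

```text
the job is handed in; nothing more can be done
None
```

The cover is turned over: it lies flat in the tray with its smooth outside up, and I handed the job in about 12 s into the 38 s limit.

**What I did:** I gripped the white cover across its width (gap 63.5 mm) and carried it to the ramp. I lowered it level with its middle about 21 mm beyond the crest edge until it touched. The crest top came out at about 180 mm by touch. The first touch pressed with about 8 N. I let that relax to about 1 N, then held it at about 3 N before opening the gripper. It tipped over the crest by itself and flipped, and I withdrew the arm straight up and away.

**Last checks:**
- **Cover:** On the plane where a flat cover's top should be, the top view gives 62 × 119 mm against the true 64 × 120 mm. The scene view gives 63 × 124 mm, with one corner partly hidden.
- **Flatness:** Triangulated corner heights scattered between 16 and 23 mm, where 24 mm was expected. I took this as pixel noise, since the two views otherwise agree that it lies flat.
- **Bystanders:** The sleeve, cup, parts box, coil former and the two purple look-alikes in clear view are where they stood. The arm partly hid the third in the last picture, but nothing came near it.
- **Robot:** The gripper is open and clear of everything.

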